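Unlatch a bench incubator and hold its sprung lid open at 60 degrees

ROBOT

A 7-joint arm with a two-finger parallel gripper is mounted at the origin on a cart in front of the work surface, level with it; the furniture and walls round the work are solid. World frame = base frame: x ahead of the robot, y to its left, z up, the work surface at z = 0. Lengths are in m, angles in rad, forces in N, time in s.
With the tool pointing down it reaches from about 0.35 to 0.9 m from the base axis. Payload 7.2 kg.
Tool frame: the origin (TCP) lies midway between the tips of the shut fingers; the grasp point (between the pads) lies 19 mm behind it; z points along the fingers, y is the line along which they close (so a half turn about z gives the same grasp; the last joint's range is limited). The gripper opens to 85 mm and grips with 20 to 120 N. Pads are 22 mm wide; open, the fingers measure 114 mm over their backs; the gripper's body (76 mm by 85 mm) begins 54 mm behind the grasp point. The pads swing forward as they close: fully open they stand 13 mm farther back than shut.
Start: joints at [1.184, 0.411, -0.013, 1.596, 0.006, 1.134, -0.082], TCP at [0.196, -0.594, 0.207] pointing down, gripper open.
Joint ranges: [-2.95, 2.95], [-0.29, 1.99], [-1.47, 1.44], [0.14, 2.54], [-1.03, 4.17], [0.13, 1.85], [-2.86, 2.86]. Speed limits (rad/s): [2.39, 2.39, 3.01, 3.01, 3.14, 3.14, 3.14].

INTERFACE

Orientations are given as a unit quaternion [w, x, y, z].
In Python, from rig import read_state, grab_frame, camera_model, ticket, spotter gives the robot as it stands. The module is installed in compiled form; this text tells all that it offers.
- The arm moves only by the shell command python3 -m inch 'ROWS'. ROWS is JSON, a list of rows, each an object of numbers: "hand": the gripper command: -1 is shut, 1 is fully open, values between are in proportion; "tx", "ty", "tz": the shift along the tool's x, y, z in mm; "turn": the turn about the tool's z in rad. A call has 1 to 10 rows; each row is the pose to reach, as a shift and turn from the pose commanded when the call began, along the tool's axes at that moment; what a row does not reach only later rows make up. A row lasts 1/10 s, in which the tool goes at most 50 mm and 8.59 degrees, less where a joint would pass 70% of its speed; a pose out of reach is approached as far as the arm can. A call with a gripper value outside its range is refused whole. The fingers move at their own pace and stop on an object; the grip force is fixed at half the most. Time passes only in rows, so rows that repeat a pose let the fingers close. It gives the time, the measured TCP pose, the force, the opening and the grip force at its end, in the units of the state.
- read_state(): the state, without advancing time (a new reading comes with each control period).
- grab_frame(name): name is "side" or "top" or "wrist"; returns the picture (384x512x3 uint8, red, green, blue); there is no depth.
- camera_model(name): a dict with "fovy" (degrees; the focal length in pixels is half the picture's height over the tangent of half this angle, whatever the lens; pixels are square), "cx", "cy" (the principal point, pixels), "pose" (4x4, takes a point from camera to world coordinates). Camera axes: x right, y up, looking along -z (the intrinsics and any distortion apply to the point x, -y, -z); pixel columns grow to the right and rows downward; lengths in m; the calibration is good to about 2 mm. A picture is of the moment at which its call begins: read the wrist's pose just before it. camera_model takes no time and is no camera call; for the wrist camera it gives the pose at the moment of the call.
- ticket.job_done(): hands the job in; it is judged then, once.
Trained networks look in the newest picture that a camera, given by its name, has taken for a name from the list of things; names that differ only in an ending like _2 or _b are one class to them, and where a whole thing is asked for, a point or a joint stands for the part that bears it (a point fixed in the world has none). Each returns a list of dicts, best first, with "score" (0 to 1); they miss things now and then, are a little off and sometimes report something else, mostly with a low value. They report only what shows in the picture. A call takes as long as a camera call.
- spotter.recognise(query, camera): "location" ([x, y, z] in m, in world coordinates, good to about 4 mm: the middle of the surface that is visible of it).
- spotter.silhouettes(query, camera): "pixels" (384x512 bool, what is visible of it).
The state is a dict: "clock": time; "q": joint angles; "joint_velocities": joint speeds; "tau": joint torques, N m; "tcp_pos": TCP position; "tool_rot": TCP orientation; "force": force on the tool from outside, world axes, zero at the start; "ft_torque": the same for the moment, N m; "gripper_width": finger opening in m; "grasp_force": force on a finger pad.
Only numpy, scipy, OpenCV 4.12 (cv2) and the standard library are available. Lean on these libraries where they do the work, as an engineer would, in place of code of your own. Each camera call takes 0.05 s, during which the arm holds its last target. There are 200 camera calls.

TASK

Open the small white bench incubator and keep it open for a colleague who will take out the dish with both hands: turn the black-winged turn-latch at its front right corner until the pointed tongue faces the small steel pip, then lift the lid by its bar handle to 60 degrees open. The lid springs shut by itself, so finish while still gripping the handle and holding the lid steadily at 60 degrees, with the tongue still facing the pip. Leave the other things on the bench where they are.

Things in the scene. Friction and masses are not known exactly. Their poses are not given: they have to be found in the camera images.
- incubator: white open-topped box fixed to the bench, 160 deep (x) x 240 wide (y), rim 90 high; yaw up to 0.25 rad either way. Origin under its centre on the bench; x points from its front (handle, latch) to its back (hinge), y to its left, z up. A latch bracket, 88 high, stands out 48 mm from the front wall at the right end; its arm with the pip ends 27 mm beyond the right side wall
- lid (a joint): opening of the lid in rad: 0 shut, 1.047 = 60 degrees, stop at 1.7. White frame with clear pane, 10 thick, 168 x 244, hinged on the back rim; shut, its top is 100 mm high and its front edge 84 mm ahead of the incubator's centre. Weight and spring pull it shut with about 3 N at the handle at any angle. The tongue bars it while the latch is below about 1.2 rad
- lid_hinge (a point): point on the lid's hinge axis, 90 mm above the bench, straight behind the middle of the handle; x, y, z axes as the incubator's
- lid_handle: steel bar handle on the lid's front edge: a round bar 10 mm thick, parallel to the hinge, held by two 10 mm round arms whose centres are 104 mm apart; between bar and lid edge is a gap of 31 mm. Origin on the hinge axis (at the incubator's mid-width); turns with the lid
- handle_mid (a point): middle of the handle bar, on its axis: 200 mm from the hinge axis, 5 mm above the hinge plane (with the lid shut 95 mm above the bench), 20 mm left of the incubator's middle; moves with the lid
- latch (a joint): angle of the turn-latch in rad: 0 = tongue straight back over the lid, grows clockwise seen from above, 1.4 = tongue faces the pip, stop at 1.75. It stays where it is left (about 0.05 N m friction). Starts somewhere in 0 to 0.5.
- latch_grip (a point): grip point on the latch's vertical axis, 130 mm above the bench, 6 mm below the top of the black wing, a bar 44 mm long along the tongue, 12 mm thick, 28 mm tall (108 to 136 mm above the bench); x axis along the tongue
- latch_tip (a point): point of the steel tongue, 44 mm from the latch axis, 105 mm above the bench; the tongue is 12 mm wide, 6 mm thick, directly under the wing
- index_pip (a point): top of the small upright steel pip (6 mm thick, 12 mm tall) that the tongue must face, 53 mm from the latch axis, 100 mm above the bench
- amber_bottle: amber glass bottle with blue cap, 75 mm wide, 178 mm tall, right of the incubator; origin under its centre
- beaker: clear plastic beaker, 74 mm wide, 88 mm tall, right of the incubator; origin under its centre
- marker: marker pen lying down, 136 mm long, 14 mm thick, in front of the incubator; origin under its middle
- tweezer_pair: steel tweezers lying down, 140 mm long, 10 mm high, in front of the incubator; origin under its middle
- bench_timer: white bench timer standing on edge, 66 x 66 x 16 mm, front left; origin under its centre
- tape: roll of tape lying flat, 61 mm across, 19 mm high, left of the incubator; origin under its centre

How it is judged:
By the outcome, as a careful person would: the job done as asked, in the order asked, and still so for the second after the job is handed in, while the arm keeps its last pose, push and grip.
It also fails if it takes over 51 s, if anything falls off the work surface, if the arm or the gripper's body presses on something with over 40 N, if the wrist force passes 120 N, or if a joint passes its speed limit or range.

## Working session

There is one attempt and no reset: what is moved stays moved. The work goes in short steps, Python scripts to look and compute and a shell command to move; the robot and the scene stay as the last step left them, time stands still between calls to the robot, and variables do not carry over. Pictures are saved under pics/ and viewed, at most 13 in all, crops included, and the job is handed in when it is done.

```bash
mkdir -p pics; python3 - <<'E'
from rig import *
import cv2,numpy as np
s=read_state();print({k:np.round(v,3).tolist() for k,v in s.items()})
ims=[]
for c in("top","side"):
    im=grab_frame(c);ims.append(im)
    m=camera_model(c);print(c,m["fovy"],m["cx"],m["cy"],np.round(m["pose"],3).tolist(),[k for k in m])
    for q in("incubator","lid","lid_handle","handle_mid","latch","latch_grip","latch_tip","index_pip","lid_hinge","amber_bottle","beaker"):
        try:print(q,[(np.round(d["location"],3).tolist(),round(d["score"],2)) for d in spotter.recognise(q,c)[:2]])
        except Exception as e:print(q,e)
    cv2.imwrite(f"pics/{c}0.png",cv2.resize(im[...,::-1],(800,600)))
print(read_state()["clock"])
E
```

```text
{'clock': 0.0, 'q': [1.184, 0.412, -0.013, 1.597, 0.006, 1.134, -0.082], 'joint_velocities': [0.001, -0.001, 0.001, 0.001, 0.001, 0.001, -0.0], 'tau': [0.001, -60.063, 0.683, -29.941, 0.014, 0.01, 0.0], 'tcp_pos': [0.196, -0.593, 0.206], 'tool_rot': [-0.001, 0.987, 0.159, -0.0], 'force': [-0.239, 0.045, 0.031], 'ft_torque': [0.085, 0.003, 0.004], 'grasp_force': 0.0, 'gripper_width': 0.086}
top 47.300677438587726 255.4768253851737 193.40297301710686 [[0.025, 0.981, -0.191, 0.305], [-1.0, 0.027, 0.011, 0.023], [0.016, 0.191, 0.981, 1.239], [0.0, 0.0, 0.0, 1.0]] ['fovy', 'cx', 'cy', 'pose']
incubator [([0.547, -0.0, 0.095], 0.79)]
lid [([0.558, 0.008, 0.096], 0.94)]
lid_handle [([0.445, 0.018, 0.096], 0.57)]
handle_mid [([0.447, 0.016, 0.096], 0.6)]
latch [([0.463, -0.083, 0.135], 0.61), ([0.446, 0.016, 0.097], 0.45)]
latch_grip [([0.546, -0.0, 0.094], 0.24)]
latch_tip [([0.46, -0.084, 0.132], 0.68)]
index_pip [([0.543, -0.004, 0.096], 0.81)]
lid_hinge [([0.549, -0.003, 0.098], 0.63)]
amber_bottle [([0.458, -0.311, 0.144], 0.69)]
beaker [([0.617, -0.338, 0.04], 0.86)]
side 43.1133112638725 253.29599668223324 191.82020466565552 [[0.985, 0.085, -0.148, 0.273], [-0.171, 0.53, -0.83, -1.276], [0.008, 0.843, 0.537, 0.953], [0.0, 0.0, 0.0, 1.0]] ['fovy', 'cx', 'cy', 'pose']
incubator [([0.55, -0.079, 0.096], 0.6)]
lid [([0.56, -0.006, 0.095], 0.59)]
lid_handle [([0.444, 0.043, 0.097], 0.48)]
handle_mid []
latch [([0.384, -0.115, 0.007], 0.53)]
latch_grip [([0.463, -0.09, 0.114], 0.53)]
latch_tip [([0.459, -0.359, 0.104], 0.73), ([0.462, -0.09, 0.114], 0.6)]
index_pip [([0.55, -0.078, 0.097], 0.71)]
lid_hinge [([0.548, -0.079, 0.101], 0.75)]
amber_bottle [([0.46, -0.363, 0.102], 0.89)]
beaker [([0.598, -0.348, 0.053], 0.97), ([0.431, 0.347, 0.039], 0.18)]
1.2
```

View top.

View pics/top0.png

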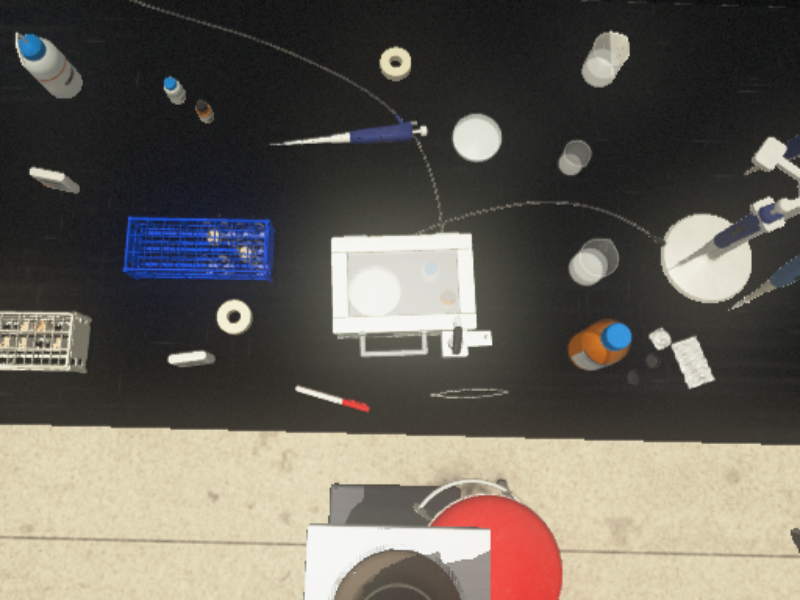

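View pics/side0.png

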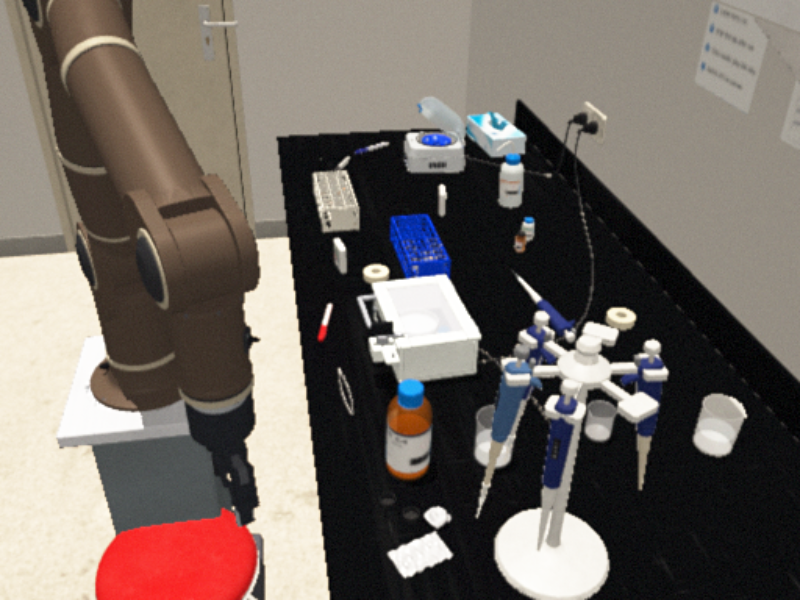

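```bash
cat > h.py <<'E'
import numpy as np,cv2
from rig import *
def proj(c,P,m=None):
    m=m or camera_model(c);T=np.linalg.inv(m["pose"]);P=np.atleast_2d(P)
    p=P@T[:3,:3].T+T[:3,3];f=192/np.tan(np.radians(m["fovy"]/2))
    return np.c_[m["cx"]+f*p[:,0]/-p[:,2],m["cy"]-f*p[:,1]/-p[:,2]]
def back(c,uv,z,m=None):
    m=m or camera_model(c);f=192/np.tan(np.radians(m["fovy"]/2));uv=np.atleast_2d(uv).astype(float)
    d=np.c_[(uv[:,0]-m["cx"])/f,-(uv[:,1]-m["cy"])/f,-np.ones(len(uv))]@np.array(m["pose"])[:3,:3].T
    o=np.array(m["pose"])[:3,3];return o+d*((z-o[2])/d[:,2])[:,None]
E
python3 - <<'E'
from h import *
im=grab_frame("top")
for q,z in(("lid",.1),("incubator",.1),("lid_handle",.095),("handle_mid",.095),("latch",.12),("latch_grip",.136)):
    r=spotter.silhouettes(q,"top")
    for d in r[:1]:
        k=d["pixels"].astype(np.uint8);v,u=np.nonzero(k)
        P=back("top",np.c_[u,v],z)[:,:2].astype(np.float32)
        print(q,round(d["score"],2),len(u),u.min(),u.max(),v.min(),v.max(),cv2.minAreaRect(P*1000))
cv2.imwrite("pics/crop1.png",cv2.resize(im[140:235,200:325,::-1],None,fx=6,fy=6,interpolation=cv2.INTER_CUBIC))
E
```

```text
lid 0.7 5944 212 305 148 228 ((543.7006225585938, 2.9954986572265625), (212.20358276367188, 245.8042449951172), 3.5569450855255127)
incubator 0.9 6567 212 314 148 228 ((542.9190673828125, -7.8960418701171875), (217.382568359375, 267.4637451171875), 2.6908326148986816)
lid_handle 0.78 240 230 273 213 228 ((455.748779296875, 18.89358901977539), (39.64530563354492, 113.10780334472656), 1.5567606687545776)
handle_mid 0.8 263 230 273 211 228 ((458.15484619140625, 18.72177505493164), (42.89706802368164, 113.85205078125), 3.0073111057281494)
latch 0.72 178 287 296 203 226 ((470.8981628417969, -83.79058074951172), (60.05448913574219, 23.2326602935791), 0.40724900364875793)
latch_grip 0.7 149 287 296 203 226 ((468.53125, -82.24193572998047), (59.0838623046875, 22.89201545715332), 0.6324005126953125)
```

View pics/crop1.png

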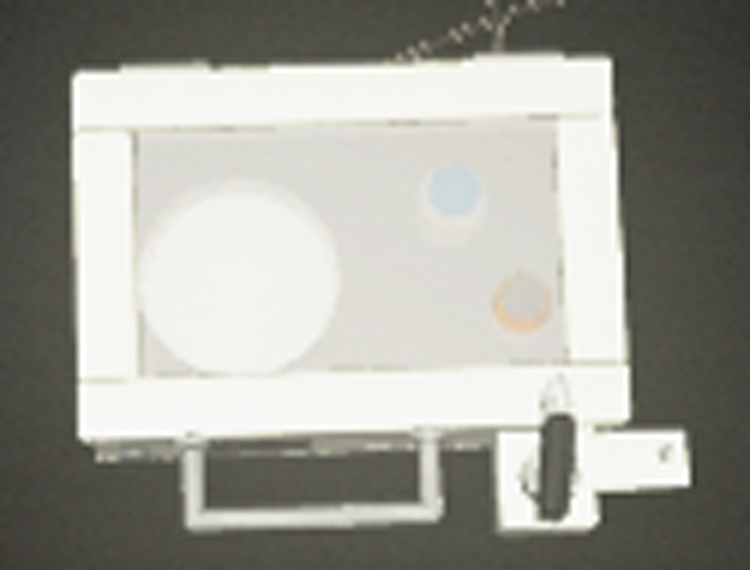

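```bash
python3 - <<'E'
from h import *
def b(pts,z):return back("top",np.array(pts)/6-.42+[200,140],z)[:,:2]
L=b([(73,73),(611,58),(631,422),(82,438)],.1);print("lid",L.round(4).tolist(),L.mean(0))
for i in range(4):
    d=L[(i+1)%4]-L[i];print(np.hypot(*d).round(4),np.degrees(np.arctan2(d[1],d[0])).round(2))
H=b([(192,520),(437,511)],.095);d=H[0]-H[1];print("bar",H,np.degrees(np.arctan2(-d[0],d[1])))
W=b([(557,415),(553,517)],.136);print("wing",W,W.mean(0));print("tip",b([(557,378)],.105),"pip",b([(666,453)],.1))
E
```

```text
lid [[0.6384, 0.1308], [0.6526, -0.1109], [0.4868, -0.1205], [0.4732, 0.1196]] [0.56275893 0.00476449]
0.2421 -86.65
0.166 -176.69
0.2405 93.25
0.1656 3.87
bar [[ 0.43913333  0.07060014]
 [ 0.44593875 -0.036281  ]] 3.6432647426107674
wing [[ 0.48325082 -0.08445103]
 [ 0.43967094 -0.0831398 ]] [ 0.46146088 -0.08379542]
tip [[ 0.50464971 -0.08733056]] pip [[ 0.47352128 -0.1358866 ]]
```

```bash
cat >> h.py <<'E'
from scipy.spatial.transform import Rotation as R
def go(P,yaw):
    "tool shift mm + turn rad to world P with tool x at world yaw (deg)"
    s=read_state();q=np.array(s["tool_rot"]);r=R.from_quat(q[[1,2,3,0]])
    d=r.inv().apply(np.array(P)-s["tcp_pos"])*1000;x=r.as_matrix()[:,0];a=np.arctan2(x[1],x[0])
    t=(a-np.radians(yaw)+np.pi)%(2*np.pi)-np.pi
    print("shift",d.round(1),"turn",t.round(3),"now",np.round(s["tcp_pos"],4),"yaw",np.degrees(a).round(2),"F",np.round(s["force"],1),"w",round(s["gripper_width"],4),"t",s["clock"])
E
python3 -c "
from h import *
go([.4615,-.0838,.2],-3)"
```

```text
shift [ 412.  -400.8    7.1] turn 0.371 now [ 0.1959 -0.5935  0.2071] yaw 18.26 F [-0.5  1.2 -1. ] w 0.0854 t 1.55
```

```bash
python3 -m inch '[{"hand":0,"tx":30,"ty":-29,"tz":0,"turn":0.04},{"hand":0,"tx":60,"ty":-58,"tz":0,"turn":0.08},{"hand":0,"tx":90,"ty":-87,"tz":0,"turn":0.12},{"hand":0,"tx":120,"ty":-116,"tz":0,"turn":0.16},{"hand":0,"tx":150,"ty":-146,"tz":0,"turn":0.2},{"hand":0,"tx":180,"ty":-175,"tz":0,"turn":0.24},{"hand":0,"tx":210,"ty":-204,"tz":0,"turn":0.28},{"hand":0,"tx":240,"ty":-233,"tz":0,"turn":0.32},{"hand":0,"tx":270,"ty":-262,"tz":0,"turn":0.36},{"hand":0,"tx":300,"ty":-292,"tz":0,"turn":0.37}]'; python3 -c "
from h import *
go([.4615,-.0838,.2],-3)"
```

```text
clock: 2.55
tcp_pos: [0.3899, -0.2208, 0.2075]
tool_rot: [0.0, 1.0, -0.026, 0.0]
force: [1.4, -0.6, -0.4]
gripper_width: 0.0426
grasp_force: 0.0
shift [  64.3 -140.6    7.4] turn -0.001 now [ 0.3899 -0.2208  0.2075] yaw -3.03 F [ 1.4 -0.6 -0.4] w 0.0426 t 2.55
```

```bash
python3 -m inch '[{"hand":0,"tx":15,"ty":-32},{"hand":0,"tx":30,"ty":-64},{"hand":0,"tx":45,"ty":-96},{"hand":0,"tx":60,"ty":-128,"tz":5},{"hand":0,"tx":64,"ty":-140,"tz":7},{"hand":0,"tx":64,"ty":-140,"tz":7},{"hand":0,"tx":64,"ty":-140,"tz":7}]'; python3 - <<'E'
from h import *
go([.4615,-.0838,.112],-3)
m=camera_model("wrist");im=grab_frame("wrist")
for q in("latch","latch_tip","latch_grip","index_pip"):
    print(q,[(np.round(d["location"],4).tolist(),round(d["score"],2)) for d in spotter.recognise(q,"wrist")[:2]])
c=np.array([.4615,-.0838]);a=np.radians(-3)
pts=[[*c,.136],[*(c+.044*np.array([np.cos(a),np.sin(a)])),.105],[.4735,-.1359,.1],[.4425,.0172,.095]]
pts+=[[*(c+s*.022*np.array([np.cos(a),np.sin(a)])),.136] for s in(1,-1)]
uv=proj("wrist",pts,m);print(uv.round(1).tolist())
o=im[...,::-1].copy()
for p in uv: cv2.circle(o,tuple(int(x) for x in p.round()),3,(0,0,255),1)
cv2.imwrite("pics/w1.png",cv2.resize(o,(800,600)))
E
```

```text
shift [  64.2 -140.6   95.4] turn -0.001 now [ 0.3899 -0.2208  0.2075] yaw -3.03 F [ 1.4 -0.6 -0.4] w 0.0426 t 2.55
latch [([0.4645, -0.0939, 0.1206], 0.94), ([0.4455, -0.0263, 0.099], 0.66)]
latch_tip [([0.4656, -0.0869, 0.1215], 0.95), ([0.5076, -0.078, 0.0986], 0.28)]
latch_grip [([0.4657, -0.0843, 0.1206], 0.76)]
index_pip [([0.511, -0.0791, 0.0943], 0.65)]
[[87.7, 121.8], [97.8, 68.6], [160.5, 102.6], [17.1, 143.0], [82.3, 94.2], [92.7, 147.8]]$[0]: bad value
```

View pics/w1.png

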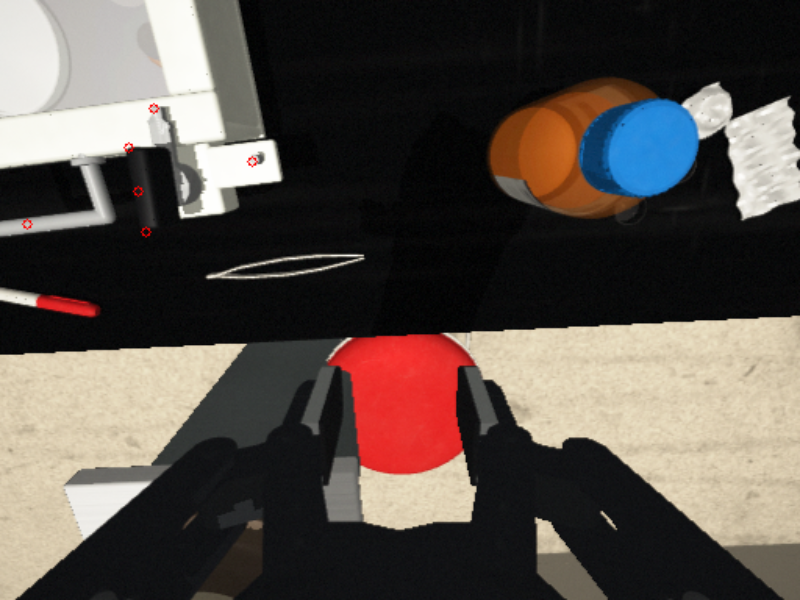

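The wrist view shows the wing at (150,187), tongue at (160,115), and pip at (258,158), a few px from my projections. The move was refused because its rows lacked keys, so I'm resending it.

```bash
python3 -m inch '[{"hand":0,"tx":15,"ty":-32,"tz":0,"turn":0},{"hand":0,"tx":30,"ty":-64,"tz":0,"turn":0},{"hand":0,"tx":45,"ty":-96,"tz":0,"turn":0},{"hand":0,"tx":60,"ty":-128,"tz":5,"turn":0},{"hand":0,"tx":64,"ty":-140,"tz":7,"turn":0},{"hand":0,"tx":64,"ty":-140,"tz":7,"turn":0},{"hand":0,"tx":64,"ty":-140,"tz":7,"turn":0}]'; python3 - <<'E'
from h import *
go([.4615,-.0838,.112],-3)
m=camera_model("wrist");im=grab_frame("wrist")
for q in("latch","latch_tip","latch_grip","index_pip"):
    print(q,[(np.round(d["location"],4).tolist(),round(d["score"],2)) for d in spotter.recognise(q,"wrist")[:2]])
c=np.array([.4615,-.0838]);a=np.radians(-3)
pts=[[*c,.136],[*(c+.044*np.array([np.cos(a),np.sin(a)])),.105],[.4735,-.1359,.1],[.4425,.0172,.095]]
pts+=[[*(c+s*.022*np.array([np.cos(a),np.sin(a)])),.136] for s in(1,-1)]
uv=proj("wrist",pts,m);print(uv.round(1).tolist())
o=im[...,::-1].copy()
for p in uv: cv2.circle(o,tuple(int(x) for x in p.round()),3,(0,0,255),1)
cv2.imwrite("pics/w2.png",cv2.resize(o,(800,600)))
E
```

```text
clock: 3.5
tcp_pos: [0.4598, -0.0875, 0.1999]
tool_rot: [0.0, 1.0, -0.027, -0.0]
force: [-0.3, -0.4, -0.7]
gripper_width: 0.0429
grasp_force: 0.0
shift [ 1.5 -3.8 87.9] turn -0.001 now [ 0.4598 -0.0875  0.1999] yaw -3.04 F [-0.3 -0.4 -0.7] w 0.0429 t 3.5
latch [([0.4685, -0.0898, 0.1341], 0.75), ([0.4441, 0.0182, 0.0962], 0.69)]
latch_tip [([0.4682, -0.0802, 0.1332], 0.66)]
latch_grip [([0.4679, -0.0821, 0.1321], 0.74)]
index_pip [([0.5548, 0.0015, 0.0955], 0.56)]
[[250.1, 194.7], [250.3, 139.9], [302.0, 168.6], [156.9, 203.2], [249.9, 170.8], [250.3, 217.3]]
```

View pics/w2.png

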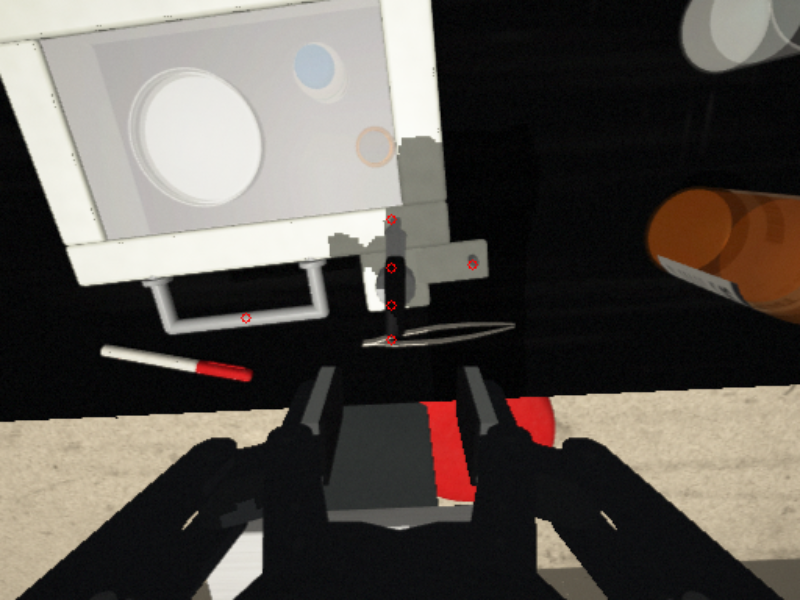

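The view shows the bar middle at (246,320) and the pip at (472,260), both matching the projections. The wing looks slightly right of my marks, so I'm checking it brightened.

```bash
python3 - <<'E'
from h import *
m=camera_model("wrist");im=grab_frame("wrist")
c=np.array([.4615,-.0838]);a=np.radians(-3)
o=(255*(im[110:240,200:330,::-1]/255.)**.45).astype(np.uint8)
o=cv2.resize(o,None,fx=4.5,fy=4.5,interpolation=cv2.INTER_CUBIC)
for s in(-.022,0,.022):
    p=proj("wrist",[*(c+s*np.array([np.cos(a),np.sin(a)])),.136],m)[0]
    cv2.circle(o,tuple(int(x) for x in ((p-[200,110]+.5)*4.5)),3,(0,0,255),1)
cv2.imwrite("pics/w3.png",o)
E
```

```text
(no output)
```

View pics/w3.png

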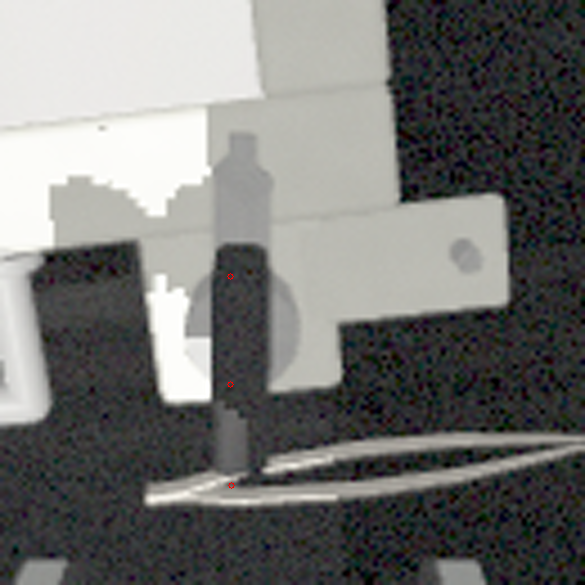

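```bash
python3 - <<'E'
from h import *
f=lambda x,y,z:back("wrist",np.array([x,y])/4.5-.5+[200,110],z)[0].round(4)
print("disc",f(242,327,.09),f(242,327,.1),"tip",f(241,132,.105),"wing far",f(240,244,.136),"near",f(233,472,.136),f(233,472,.108))
print("pip",f(462,246,.1),"cam",np.round(camera_model("wrist")["pose"],3))
E
```

```text
disc [ 0.4591 -0.0853  0.09  ] [ 0.4622 -0.0856  0.1   ] tip [ 0.5066 -0.0878  0.105 ] wing far [ 0.4899 -0.0869  0.136 ] near [ 0.4425 -0.0828  0.136 ] [ 0.4302 -0.0818  0.108 ]
pip [ 0.4783 -0.1352  0.1   ] cam [[-0.053  0.945  0.324  0.544]
 [-0.999 -0.05  -0.016 -0.092]
 [ 0.001 -0.324  0.946  0.367]
 [ 0.     0.     0.     1.   ]]
```

```bash
python3 -m inch '[{"hand":0,"tx":3,"ty":-2.5,"tz":30,"turn":0},{"hand":0,"tx":3,"ty":-2.5,"tz":60,"turn":0},{"hand":0,"tx":3,"ty":-2.5,"tz":80,"turn":0},{"hand":0,"tx":3,"ty":-2.5,"tz":86,"turn":0},{"hand":0,"tx":3,"ty":-2.5,"tz":86,"turn":0},{"hand":-1,"tx":3,"ty":-2.5,"tz":86,"turn":0},{"hand":-1,"tx":3,"ty":-2.5,"tz":86,"turn":0},{"hand":-1,"tx":3,"ty":-2.5,"tz":86,"turn":0},{"hand":-1,"tx":3,"ty":-2.5,"tz":86,"turn":0},{"hand":-1,"tx":3,"ty":-2.5,"tz":86,"turn":0}]'; python3 -c "
from h import *
go([.463,-.085,.113],-77)
print(read_state()['grasp_force'])"
```

```text
clock: 4.8
tcp_pos: [0.4636, -0.0834, 0.1144]
tool_rot: [0.0, 1.0, -0.026, 0.0]
force: [-0.4, 0.2, 1.1]
gripper_width: 0.0001
grasp_force: 0.0
shift [-0.6  1.6  1.4] turn 1.293 now [ 0.4636 -0.0834  0.1144] yaw -2.94 F [-0.4  0.2  1.1] w 0.0001 t 4.8
0.0
```

```bash
python3 - <<'E'
from h import *
a=grab_frame("top")[165:235,255:325,::-1];b=grab_frame("wrist")[...,::-1];s=grab_frame("side")[150:270,200:340,::-1]
g=lambda o,w,h:(255*(cv2.resize(o,(w,h),interpolation=cv2.INTER_CUBIC)/255.)**.6).astype(np.uint8)
cv2.imwrite("pics/c4.png",np.vstack([np.hstack([g(a,300,300),g(s,350,300)]),g(b[80:300,100:400],650,290)]))
E
```

```text
(no output)
```

View pics/c4.png

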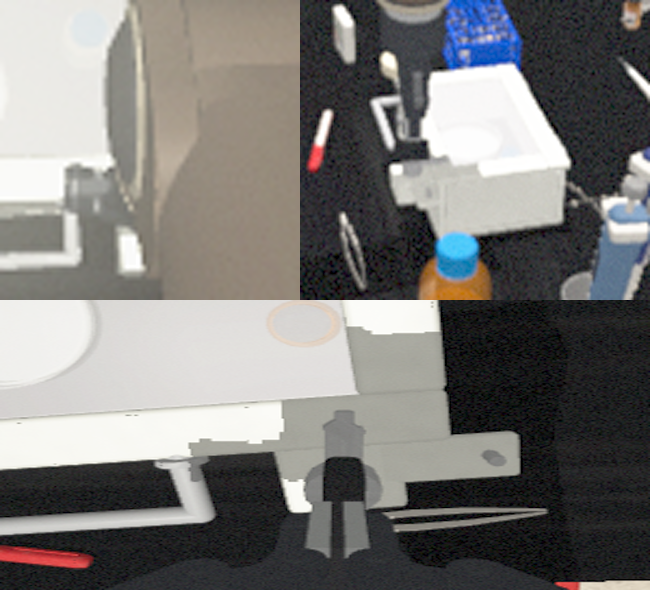

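```bash
python3 - <<'E'
from h import *
s=read_state();print(s["tcp_pos"],s["gripper_width"],s["q"])
print("tcp px",proj("wrist",[s["tcp_pos"]]).round(1))
for z in(.1,.105,.136,.15):print(z,"fingertip px->",back("wrist",[255.5,235.5],z).round(4),"wing far edge",back("wrist",[258,199],z).round(4),"tongue tip",back("wrist",[258.5,164],z).round(4))
im=grab_frame("wrist")[...,::-1]
o=cv2.resize(im[150:290,195:320],None,fx=4.2,fy=4.2,interpolation=cv2.INTER_CUBIC)
cv2.imwrite("pics/c5.png",(255*(o/255.)**.35).astype(np.uint8))
E
```

```text
[ 0.46346302 -0.08330161  0.11416393] 0.0001417062628643248 [ 0.36807853  0.28691132 -0.34513667  2.04432736  0.13009884  0.83055169
 -1.67396134]
tcp px [[254.1 229. ]]
0.1 fingertip px-> [[ 0.4509 -0.0836  0.1   ]] wing far edge [[ 0.4795 -0.0868  0.1   ]] tongue tip [[ 0.5047 -0.0884  0.1   ]]
0.105 fingertip px-> [[ 0.4536 -0.0837  0.105 ]] wing far edge [[ 0.4814 -0.0869  0.105 ]] tongue tip [[ 0.5059 -0.0884  0.105 ]]
0.136 fingertip px-> [[ 0.4702 -0.0845  0.136 ]] wing far edge [[ 0.4931 -0.0871  0.136 ]] tongue tip [[ 0.5133 -0.0883  0.136 ]]
0.15 fingertip px-> [[ 0.4777 -0.0849  0.15  ]] wing far edge [[ 0.4984 -0.0872  0.15  ]] tongue tip [[ 0.5166 -0.0883  0.15  ]]
```

View pics/c5.png

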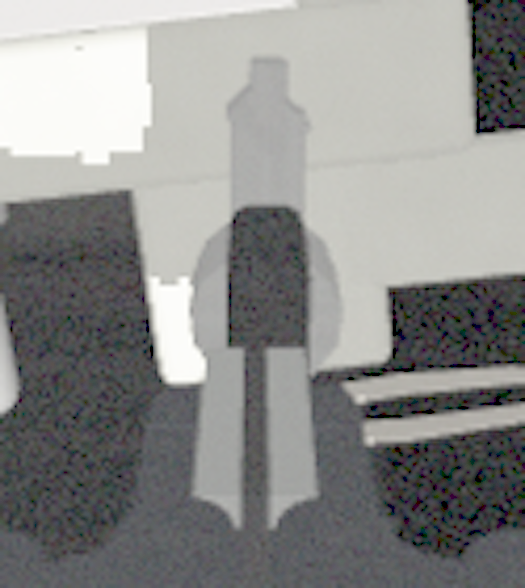

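```bash
python3 - <<'E'
from h import *
f=lambda P:((proj("wrist",P)-[195,150]+.5)*4.2).round(0).astype(int).tolist()
c=np.array([.462,-.085]);a=np.radians(-4);u=np.array([np.cos(a),np.sin(a)]);n=np.array([-u[1],u[0]])
for z in(.108,.136):
    for e in(1,-1): print("wing",z,e,f([[*(c+e*.022*u+s*.006*n),z] for s in(1,-1)]))
print("tongue tip",f([[*(c+.044*u),.105]]),"axis .095",f([[*c,.095]]))
t=read_state()["tcp_pos"]
for dz in(0,.019,.04):print("finger front",dz,f([[t[0]+.011,t[1]+s,t[2]+dz] for s in(.0145,0,-.0145)]))
print(f([[.4765,-.1355,.1]]),"pip seen", (np.array([328.4,199])-[195,150])*4.2)
E
```

```text
wing 0.108 1 [[227, 199], [302, 200]]
wing 0.108 -1 [[224, 439], [294, 440]]
wing 0.136 1 [[222, 270], [310, 272]]
wing 0.136 -1 [[219, 541], [300, 542]]
tongue tip [[267, 61]] axis .095 [[261, 291]]
finger front 0 [[155, 275], [247, 271], [339, 266]]
finger front 0.019 [[144, 330], [246, 325], [348, 320]]
finger front 0.04 [[129, 406], [245, 401], [362, 396]]
[[558, 211]] pip seen [560.28 205.8 ]
```

The arm closed on nothing. The pictures show the shut fingertips ending about 22 mm above the reported TCP, level with the wing's top. The finger scale in the image agrees, so I'm opening, going lower in small steps and closing again.

```bash
python3 -m inch '[{"hand":0,"tx":0,"ty":0,"tz":0,"turn":0},{"hand":0,"tx":0,"ty":0.5,"tz":0,"turn":0},{"hand":0,"tx":0,"ty":1.5,"tz":0,"turn":0},{"hand":0,"tx":0,"ty":1.5,"tz":4,"turn":0},{"hand":0,"tx":0,"ty":1.5,"tz":8,"turn":0},{"hand":0,"tx":0,"ty":1.5,"tz":12,"turn":0},{"hand":0,"tx":0,"ty":1.5,"tz":12,"turn":0}]' && python3 -m inch '[{"hand":-1,"tx":0,"ty":0,"tz":0,"turn":0},{"hand":-1,"tx":0,"ty":0,"tz":0,"turn":0},{"hand":-1,"tx":0,"ty":0,"tz":0,"turn":0},{"hand":-1,"tx":0,"ty":0,"tz":0,"turn":0},{"hand":-1,"tx":0,"ty":0,"tz":0,"turn":0}]'
```

```text
clock: 5.7
tcp_pos: [0.4629, -0.0847, 0.1013]
tool_rot: [-0.0, 1.0, -0.026, -0.001]
force: [-0.3, -0.2, -0.1]
gripper_width: 0.0429
grasp_force: 0.0
clock: 6.2
tcp_pos: [0.4635, -0.085, 0.1024]
tool_rot: [0.0, 1.0, -0.026, 0.0]
force: [-1.6, -1.5, 4.7]
gripper_width: 0.01
grasp_force: 59.7
```

```bash
python3 -m inch '[{"hand":-1,"tx":0,"ty":0,"tz":0,"turn":0.12},{"hand":-1,"tx":0,"ty":0,"tz":0,"turn":0.24},{"hand":-1,"tx":0,"ty":0,"tz":0,"turn":0.36},{"hand":-1,"tx":0,"ty":0,"tz":0,"turn":0.48},{"hand":-1,"tx":0,"ty":0,"tz":0,"turn":0.6},{"hand":-1,"tx":0,"ty":0,"tz":0,"turn":0.6}]'; python3 -c "
from h import *
go([.463,-.085,.102],-77);print(read_state()['grasp_force'],read_state()['q'][6],read_state()['ft_torque'])"
```

```text
clock: 6.8
tcp_pos: [0.4631, -0.0861, 0.1024]
tool_rot: [0.001, 0.947, -0.322, 0.0]
force: [-3.1, -4.3, 5.7]
gripper_width: 0.0096
grasp_force: 59.8
shift [-0.7 -0.8  0.4] turn 0.688 now [ 0.4631 -0.0861  0.1024] yaw -37.59 F [-3.1 -4.3  5.7] w 0.0096 t 6.8
59.81640636920929 -2.2354226944297095 [-1.0210833   0.56131289 -0.06179452]
```

```bash
python3 -m inch '[{"hand":0,"tx":0,"ty":0,"tz":0,"turn":0},{"hand":0,"tx":0,"ty":0,"tz":0,"turn":0},{"hand":0,"tx":0,"ty":0,"tz":0,"turn":0},{"hand":0,"tx":0,"ty":0,"tz":-15,"turn":0},{"hand":0,"tx":0,"ty":0,"tz":-35,"turn":0},{"hand":0,"tx":0,"ty":0,"tz":-40,"turn":-0.14},{"hand":0,"tx":0,"ty":0,"tz":-40,"turn":-0.28},{"hand":0,"tx":0,"ty":0,"tz":-40,"turn":-0.42},{"hand":0,"tx":0,"ty":0,"tz":-40,"turn":-0.56},{"hand":0,"tx":0,"ty":0,"tz":-40,"turn":-0.7}]' && python3 -m inch '[{"hand":0,"tx":0,"ty":0,"tz":0,"turn":-0.14},{"hand":0,"tx":0,"ty":0,"tz":0,"turn":-0.28},{"hand":0,"tx":0,"ty":0,"tz":0,"turn":-0.42},{"hand":0,"tx":0,"ty":0,"tz":0,"turn":-0.56},{"hand":0,"tx":0,"ty":0,"tz":0,"turn":-0.7},{"hand":0,"tx":0,"ty":0,"tz":0,"turn":-0.84},{"hand":0,"tx":0,"ty":0,"tz":0,"turn":-0.98},{"hand":0,"tx":0,"ty":0,"tz":0,"turn":-1.12},{"hand":0,"tx":0,"ty":0,"tz":0,"turn":-1.26},{"hand":0,"tx":0,"ty":0,"tz":0,"turn":-1.4}]' && python3 -m inch '[{"hand":0,"tx":0,"ty":0,"tz":0,"turn":-0.14},{"hand":0,"tx":0,"ty":0,"tz":0,"turn":-0.28},{"hand":0,"tx":0,"ty":0,"tz":0,"turn":-0.42},{"hand":0,"tx":0,"ty":0,"tz":0,"turn":-0.56},{"hand":0,"tx":0,"ty":0,"tz":0,"turn":-0.7},{"hand":0,"tx":0,"ty":0,"tz":0,"turn":-0.84},{"hand":0,"tx":0,"ty":0,"tz":0,"turn":-0.98},{"hand":0,"tx":0,"ty":0,"tz":0,"turn":-1.04},{"hand":0,"tx":0,"ty":0,"tz":0,"turn":-1.04}]'; python3 -c "
from h import *
go([.463,-.0855,.102],142.4);print(read_state()['q'][6])"
```

```text
clock: 7.8
tcp_pos: [0.4634, -0.0845, 0.142]
tool_rot: [-0.0, 1.0, 0.028, 0.0]
force: [-0.3, -0.2, -0.4]
gripper_width: 0.0427
grasp_force: 0.0
clock: 8.8
tcp_pos: [0.4634, -0.0845, 0.142]
tool_rot: [-0.0, 0.747, 0.665, 0.0]
force: [0.0, -0.0, -0.6]
gripper_width: 0.0425
grasp_force: 0.0
clock: 9.7
tcp_pos: [0.4634, -0.0846, 0.142]
tool_rot: [-0.0, 0.32, 0.947, 0.0]
force: [-0.5, -0.0, 1.2]
gripper_width: 0.0429
grasp_force: 0.0
shift [-0.2 -0.9 40. ] turn 0.004 now [ 0.4634 -0.0846  0.142 ] yaw 142.65 F [-0.5 -0.   1.2] w 0.0429 t 9.7
0.7264506804643105
```

```bash
python3 -m inch '[{"hand":0,"tx":0,"ty":-0.5,"tz":20,"turn":0},{"hand":0,"tx":0,"ty":-0.5,"tz":35,"turn":0},{"hand":0,"tx":0,"ty":-0.5,"tz":40,"turn":0},{"hand":0,"tx":0,"ty":-0.5,"tz":41,"turn":0},{"hand":-1,"tx":0,"ty":-0.5,"tz":41,"turn":0},{"hand":-1,"tx":0,"ty":-0.5,"tz":41,"turn":0},{"hand":-1,"tx":0,"ty":-0.5,"tz":41,"turn":0},{"hand":-1,"tx":0,"ty":-0.5,"tz":41,"turn":0}]' && python3 -m inch '[{"hand":-1,"tx":0,"ty":0,"tz":0,"turn":0.12},{"hand":-1,"tx":0,"ty":0,"tz":0,"turn":0.24},{"hand":-1,"tx":0,"ty":0,"tz":0,"turn":0.36},{"hand":-1,"tx":0,"ty":0,"tz":0,"turn":0.48},{"hand":-1,"tx":0,"ty":0,"tz":0,"turn":0.6},{"hand":-1,"tx":0,"ty":0,"tz":0,"turn":0.69},{"hand":-1,"tx":0,"ty":0,"tz":0,"turn":0.69},{"hand":-1,"tx":0,"ty":0,"tz":0,"turn":0.69}]'; python3 -c "
from h import *
go([.463,-.0855,.102],103)"
```

```text
clock: 10.5
tcp_pos: [0.463, -0.086, 0.102]
tool_rot: [0.0, 0.321, 0.947, -0.001]
force: [-3.7, -1.4, 5.9]
gripper_width: 0.0102
grasp_force: 58.9
clock: 11.3
tcp_pos: [0.462, -0.0867, 0.1019]
tool_rot: [0.0, 0.623, 0.782, -0.001]
force: [-5.6, -4.2, 9.0]
gripper_width: 0.01
grasp_force: 59.3
shift [ 0.9  1.2 -0.1] turn -0.0 now [ 0.462  -0.0867  0.1019] yaw 102.98 F [-5.6 -4.2  9. ] w 0.01 t 11.3
```

```bash
python3 -m inch '[{"hand":0,"tx":0,"ty":0,"tz":0,"turn":0},{"hand":0,"tx":0,"ty":0,"tz":0,"turn":0},{"hand":0,"tx":0,"ty":0,"tz":0,"turn":0},{"hand":0,"tx":0,"ty":0,"tz":-15,"turn":0},{"hand":0,"tx":0,"ty":0,"tz":-35,"turn":0},{"hand":0,"tx":0,"ty":0,"tz":-60,"turn":0},{"hand":0,"tx":0,"ty":0,"tz":-60,"turn":0}]'; python3 -c "
from h import *
go([.442,.0175,.16],93.5)"
```

```text
clock: 12.0
tcp_pos: [0.4652, -0.085, 0.1639]
tool_rot: [0.002, 0.622, 0.783, 0.001]
force: [0.5, -0.1, -0.3]
gripper_width: 0.0427
grasp_force: 0.0
shift [105.1   0.6   3.7] turn 0.167 now [ 0.4652 -0.085   0.1639] yaw 103.08 F [ 0.5 -0.1 -0.3] w 0.0427 t 12.0
```

```bash
python3 -m inch '[{"hand":-0.3,"tx":25,"ty":0,"tz":0,"turn":0.1},{"hand":-0.3,"tx":55,"ty":0,"tz":0,"turn":0.167},{"hand":-0.3,"tx":85,"ty":0,"tz":2,"turn":0.167},{"hand":-0.3,"tx":105,"ty":0.5,"tz":3,"turn":0.167},{"hand":-0.3,"tx":105,"ty":0.5,"tz":3,"turn":0.167},{"hand":-0.3,"tx":105,"ty":0.5,"tz":3,"turn":0.167}]'; python3 - <<'E'
from h import *
go([.442,.0175,.062],93.5)
a=grab_frame("top");b=grab_frame("wrist")
for q in("latch","latch_tip","lid_handle","handle_mid"):
    print(q,[(np.round(d["location"],4).tolist(),round(d["score"],2)) for d in spotter.recognise(q,"wrist")[:2]])
g=lambda o,w,h:(255*(cv2.resize(o[...,::-1],(w,h),interpolation=cv2.INTER_CUBIC)/255.)**.6).astype(np.uint8)
o=g(b,512,384);p=proj("wrist",[[.442,.0175,.095],[.463,-.085,.095],[.4765,-.1355,.1]])
for x in p: cv2.circle(o,tuple(int(t) for t in x.round()),3,(0,0,255),1)
print(p)
cv2.imwrite("pics/c6.png",np.hstack([g(a[190:235,275:320],288,384) if 0 else cv2.copyMakeBorder(g(a[190:235,280:320],280,315),0,69,0,0,0),o]))
E
```

```text
clock: 12.6
tcp_pos: [0.4398, 0.0172, 0.1578]
tool_rot: [-0.0, 0.685, 0.729, -0.0]
force: [0.4, -0.1, 0.8]
gripper_width: 0.0302
grasp_force: 0.0
shift [ 0.2  2.3 95.8] turn 0.001 now [0.4398 0.0172 0.1578] yaw 93.56 F [ 0.4 -0.1  0.8] w 0.0302 t 12.6
latch [([0.4603, -0.0787, 0.1266], 0.82), ([0.3828, -0.0665, 0.0067], 0.32)]
latch_tip [([0.4597, -0.0707, 0.1289], 0.62)]
lid_handle [([0.4424, 0.0448, 0.0991], 0.69)]
handle_mid [([0.4413, 0.0434, 0.0992], 0.83)]
[[256.84241435 193.91550751]
 [271.35698331 290.44879572]
 [280.62662158 333.84467386]]
```

View pics/c6.png

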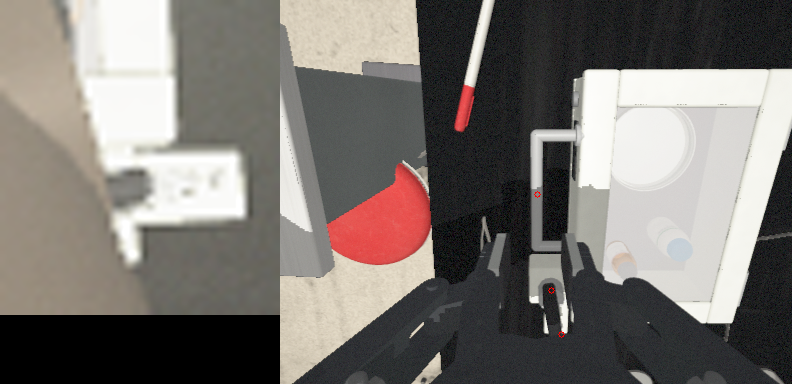

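```bash
python3 - <<'E'
from h import *
c=np.array([.463,-.085])
f=lambda P:((proj("top",P)-[280,190]+.5)*7).round(0).tolist()
for d in(-70,-77,-84):
    u=np.array([np.cos(np.radians(d)),np.sin(np.radians(d))]);print(d,"tip",f([[*(c+.044*u),.105]]),"wing end",f([[*(c+.022*u),.136]]),"pip",f([[*(c+.053*u),.1]]))
E
```

```text
-70 tip [[194.0, 164.0]] wing end [[148.0, 171.0]] pip [[215.0, 159.0]]
-77 tip [[198.0, 178.0]] wing end [[150.0, 178.0]] pip [[220.0, 175.0]]
-84 tip [[200.0, 192.0]] wing end [[152.0, 185.0]] pip [[222.0, 192.0]]
```

```bash
python3 -m inch '[{"hand":-0.3,"tx":0,"ty":2,"tz":25,"turn":0},{"hand":-0.3,"tx":0,"ty":2,"tz":50,"turn":0},{"hand":-0.3,"tx":0,"ty":2,"tz":75,"turn":0},{"hand":-0.3,"tx":0,"ty":2,"tz":90,"turn":0},{"hand":-0.3,"tx":0,"ty":2,"tz":96,"turn":0},{"hand":-0.3,"tx":0,"ty":2,"tz":96,"turn":0}]' && python3 -m inch '[{"hand":-1,"tx":0,"ty":0,"tz":0,"turn":0},{"hand":-1,"tx":0,"ty":0,"tz":0,"turn":0},{"hand":-1,"tx":0,"ty":0,"tz":0,"turn":0},{"hand":-1,"tx":0,"ty":0,"tz":0,"turn":0}]'; python3 - <<'E'
from h import *
go([.442,.0175,.062],93.5)
import numpy as np
s=read_state();q=np.array(s["tool_rot"]);r=R.from_quat(q[[1,2,3,0]])
ya=np.radians(3.5);X=np.array([np.cos(ya),np.sin(ya),0])
f=lambda t:X*(.08-.2*np.cos(t)+.005*np.sin(t))+np.array([0,0,.09+.2*np.sin(t)+.005*np.cos(t)])
for d in range(4,63,4):print(d,(r.inv().apply(f(np.radians(d))-f(0))*1000).round(1).tolist())
E
```

```text
clock: 13.5
tcp_pos: [0.4415, 0.0171, 0.0616]
tool_rot: [-0.001, 0.685, 0.728, -0.0]
force: [0.7, -0.9, 1.6]
gripper_width: 0.0295
grasp_force: 0.0
clock: 13.9
tcp_pos: [0.4409, 0.0171, 0.0625]
tool_rot: [-0.0, 0.685, 0.728, -0.001]
force: [-6.4, 0.5, 4.2]
gripper_width: 0.0072
grasp_force: 58.6
shift [0.3 1.2 0.5] turn -0.0 now [0.4409 0.0171 0.0625] yaw 93.49 F [-6.4  0.5  4.2] w 0.0072 t 13.9
4 [-0.0, 0.8, -13.9]
8 [-0.0, 2.6, -27.8]
12 [-0.0, 5.4, -41.5]
16 [-0.0, 9.1, -54.9]
20 [-0.0, 13.7, -68.1]
24 [-0.1, 19.2, -80.9]
28 [-0.1, 25.6, -93.3]
32 [-0.1, 32.9, -105.3]
36 [-0.1, 41.0, -116.7]
40 [-0.1, 49.8, -127.5]
44 [-0.1, 59.4, -137.6]
48 [-0.1, 69.7, -147.1]
52 [-0.1, 80.6, -155.8]
56 [-0.1, 92.1, -163.7]
60 [-0.1, 104.1, -170.8]
```

```bash
python3 -m inch '[{"hand":-1,"tx":0,"ty":0.8,"tz":-14,"turn":0},{"hand":-1,"tx":0,"ty":2.6,"tz":-28,"turn":0},{"hand":-1,"tx":0,"ty":5.4,"tz":-41.5,"turn":0},{"hand":-1,"tx":0,"ty":9.1,"tz":-55,"turn":0},{"hand":-1,"tx":0,"ty":9.1,"tz":-55,"turn":0},{"hand":-1,"tx":0,"ty":9.1,"tz":-55,"turn":0}]'; python3 -c "
from h import *
go([.442,.0175,.062],93.5);print(read_state()['grasp_force'])"
```

```text
clock: 14.5
tcp_pos: [0.4492, 0.0176, 0.1172]
tool_rot: [-0.001, 0.685, 0.728, -0.001]
force: [-5.9, 0.4, -2.2]
gripper_width: 0.0073
grasp_force: 58.8
shift [ 0.3 -7.  55.2] turn -0.0 now [0.4492 0.0176 0.1172] yaw 93.49 F [-5.9  0.4 -2.2] w 0.0073 t 14.5
58.77738654613495
```

```bash
python3 -m inch '[{"hand":-1,"tx":0,"ty":4.6,"tz":-13,"turn":0},{"hand":-1,"tx":0,"ty":10,"tz":-26,"turn":0},{"hand":-1,"tx":0,"ty":16.5,"tz":-38.5,"turn":0},{"hand":-1,"tx":0,"ty":24,"tz":-50.5,"turn":0},{"hand":-1,"tx":0,"ty":32,"tz":-62,"turn":0},{"hand":-1,"tx":0,"ty":41,"tz":-72.5,"turn":0},{"hand":-1,"tx":0,"ty":50.5,"tz":-82.5,"turn":0},{"hand":-1,"tx":0,"ty":50.5,"tz":-82.5,"turn":0}]'; python3 -c "
from h import *
go([.442,.0175,.062],93.5);print(read_state()['grasp_force'])"
```

```text
clock: 15.3
tcp_pos: [0.4968, 0.0206, 0.2006]
tool_rot: [-0.003, 0.685, 0.728, -0.004]
force: [-22.4, -1.1, 14.5]
gripper_width: 0.0072
grasp_force: 59.5
shift [  0.5 -53.6 139.1] turn -0.0 now [0.4968 0.0206 0.2006] yaw 93.5 F [-22.4  -1.1  14.5] w 0.0072 t 15.3
59.48659837245941
```

```bash
python3 -m inch '[{"hand":-1,"tx":0,"ty":-3,"tz":-2,"turn":0},{"hand":-1,"tx":0,"ty":-3,"tz":-2,"turn":0},{"hand":-1,"tx":0,"ty":2,"tz":-7,"turn":0},{"hand":-1,"tx":0,"ty":7,"tz":-11.5,"turn":0},{"hand":-1,"tx":0,"ty":12.5,"tz":-16,"turn":0},{"hand":-1,"tx":0,"ty":18,"tz":-20,"turn":0},{"hand":-1,"tx":0,"ty":18,"tz":-20,"turn":0}]'; python3 -c "
from h import *
go([.442,.0175,.062],93.5);print(read_state()['grasp_force'])
ts=0"
```

```text
clock: 16.0
tcp_pos: [0.5186, 0.0221, 0.2208]
tool_rot: [-0.001, 0.685, 0.728, -0.001]
force: [-11.1, -0.5, 7.0]
gripper_width: 0.0071
grasp_force: 59.9
shift [ 1.00e-01 -7.64e+01  1.59e+02] turn 0.0 now [0.5186 0.0221 0.2208] yaw 93.5 F [-11.1  -0.5   7. ] w 0.0071 t 16.0
59.913373589515686
```

```bash
python3 -m inch '[{"hand":-1,"tx":0,"ty":4,"tz":-4,"turn":0},{"hand":-1,"tx":0,"ty":9,"tz":-8,"turn":0},{"hand":-1,"tx":0,"ty":15,"tz":-12,"turn":0},{"hand":-1,"tx":0,"ty":21,"tz":-15.5,"turn":0},{"hand":-1,"tx":0,"ty":21,"tz":-15.5,"turn":0},{"hand":-1,"tx":0,"ty":21,"tz":-15.5,"turn":0}]'; python3 - <<'E'
from h import *
go([.442,.0175,.062],93.5);s=read_state();print(s['grasp_force'])
d=np.array(s["tcp_pos"])-[.4409,.0171,.0625];r=np.hypot(d[0],d[1]);print("theta chord",2*np.degrees(np.arcsin(np.hypot(r,d[2])/.4)))
a=grab_frame("top");b=grab_frame("side")
ya=np.radians(3.5);C=np.array([.5625,.005]);Rz=np.array([[np.cos(ya),-np.sin(ya)],[np.sin(ya),np.cos(ya)]])
def pt(x,y,h,t): # x from hinge along lid (mm), h above hinge plane
    return [*(C+Rz@[.08-x*np.cos(t)+h*np.sin(t),y]),.09+x*np.sin(t)+h*np.cos(t)]
o=b.copy()
for t,col in((56,(255,0,0)),(60,(0,255,0)),(64,(0,0,255))):
    t=np.radians(t);p=proj("side",[pt(.164,.122,.01,t),pt(.164,-.122,.01,t),pt(0,-.122,.01,t)])
    if t: print(p.round(0).tolist())
big=cv2.resize(o,None,fx=4,fy=4,interpolation=cv2.INTER_CUBIC)
for t,col in((56,(255,0,0)),(60,(0,255,0)),(64,(0,0,255))):
    t=np.radians(t);p=(proj("side",[pt(.164,.122,.01,t),pt(.164,-.122,.01,t),pt(0,-.122,.01,t)])+.5)*4
    for q in p: cv2.drawMarker(big,tuple(int(v) for v in q),col,cv2.MARKER_CROSS,8,1)
g=lambda o:(255*(o[...,::-1]/255.)**.6).astype(np.uint8)
A=cv2.resize(a[190:235,280:320],(280,315),interpolation=cv2.INTER_CUBIC)
cr=big[4*90:4*240,4*210:4*330]
A=cv2.copyMakeBorder(A,0,600-315,0,0,cv2.BORDER_CONSTANT)
cv2.imwrite("pics/f.png",np.hstack([g(A),g(cr)]));print(cr.shape)
E
```

```text
clock: 16.6
tcp_pos: [0.5399, 0.0233, 0.2357]
tool_rot: [-0.0, 0.685, 0.728, -0.001]
force: [-7.1, -0.2, 0.9]
gripper_width: 0.0074
grasp_force: 59.0
shift [  0.2 -97.8 173.9] turn -0.0 now [0.5399 0.0233 0.2357] yaw 93.49 F [-7.1 -0.2  0.9] w 0.0074 t 16.6
58.97229015827179
theta chord 59.88386333284777
[[262.0, 143.0], [283.0, 181.0], [310.0, 216.0]]
[[265.0, 141.0], [287.0, 179.0], [310.0, 216.0]]
[[268.0, 140.0], [290.0, 177.0], [310.0, 216.0]]
(600, 480, 3)
```

View pics/f.png

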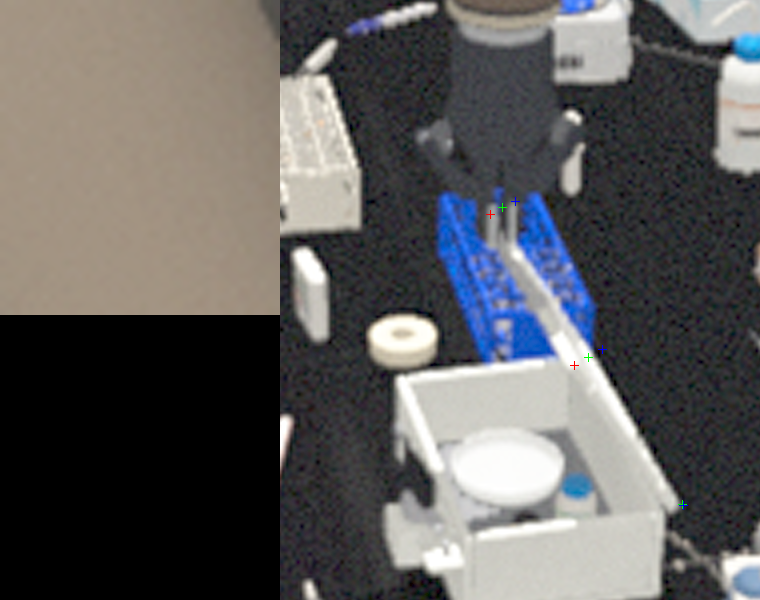

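```bash
python3 - <<'E'
from h import *
b=grab_frame("side");w=grab_frame("wrist");s=read_state();print(s["tcp_pos"],s["grasp_force"],s["clock"])
c=np.array([.463,-.085]);a=np.radians(-77);u=np.array([np.cos(a),np.sin(a)])
print((proj("side",[[*(c+.044*u),.105],[*(c+.053*u),.1],[*(c+.022*u),.136],[*(c-.022*u),.136]])-[225,195]+.5)*8)
g=lambda o:(255*(o[...,::-1]/255.)**.5).astype(np.uint8)
A=cv2.resize(b[195:245,225:270],None,fx=8,fy=8,interpolation=cv2.INTER_CUBIC)
B=cv2.resize(w,(436,327));B=cv2.copyMakeBorder(B,0,400-327,0,0,cv2.BORDER_CONSTANT)
cv2.imwrite("pics/g.png",np.hstack([g(A),g(B)]))
E
```

```text
[0.53982474 0.02331367 0.23566222] 58.939613699913025 16.8
[[213.77091913 218.97671828]
 [223.08242432 243.27985451]
 [191.37732458 118.64326734]
 [147.20081024  57.57515444]]
```

View pics/g.png

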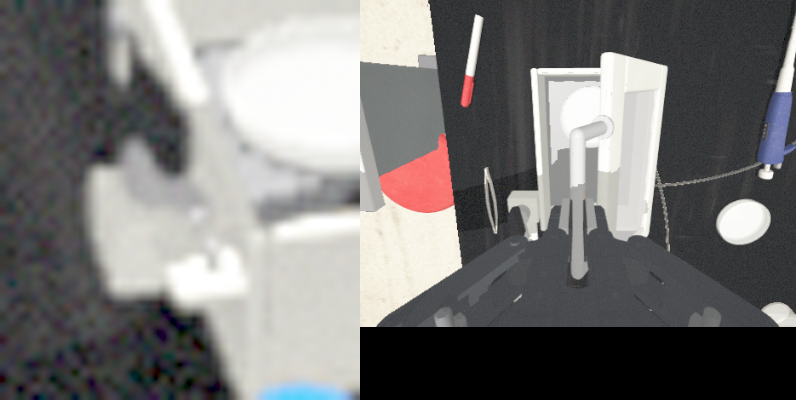

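The lid is at 60 degrees with the bar between the fingers, and the tongue points at the pip. In the last picture the tongue tip is at (198,213) and the pip at about (212,252).

```bash
python3 -c "
from rig import *
s=read_state();print(max(abs(s['joint_velocities'])),s['force'])
print(ticket.job_done())"
```

```text
0.0008402277534922563 [-7.23253891 -0.14831658  1.12454838]
the job is handed in; nothing more can be done
None
```

I turned the latch until its tongue faces the pip, then lifted the lid to about 60 degrees (59.9 measured from the arm's travel). I handed the job in with the arm still gripping the handle, steady, at about 17 of the 51 seconds.

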